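Snap the tip-box lids shut under the bench lamp

ROBOT

A 6-joint arm with a two-finger parallel gripper is mounted at the origin on the work surface. World frame = base frame: x ahead of the robot, y to its left, z up, the work surface at z = 0. Lengths are in m, angles in rad, forces in N, time in s.
With the tool pointing down it reaches from about 0.375 to 0.75 m from the base axis. Payload 9 kg.
Tool frame: the origin (TCP) lies midway between the tips of the shut fingers; the grasp point (between the pads) lies 19 mm behind it; z points along the fingers, y is the line along which they close (so a half turn about z gives the same grasp; the last joint's range is limited). The gripper opens to 85 mm and grips with 20 to 120 N. Pads are 22 mm wide; open, the fingers measure 114 mm over their backs; the gripper's body (76 mm by 85 mm) begins 54 mm behind the grasp point. The pads swing forward as they close: fully open they stand 13 mm farther back than shut.
Start: joints at [0.951, 0.104, 0.097, 1.564, 0, 1.353], TCP at [0.235, 0.552, 0.231] pointing down, gripper open.
Joint ranges: [-2.99, 2.99], [-0.84, 1.86], [-1.1, 1.16], [-1.84, 2.11], [-1.51, 1.56], [-3.14, 3.14]. Speed limits (rad/s): [2.22, 2.22, 2.57, 3.14, 3.14, 3.14].

INTERFACE

Orientations are given as a unit quaternion [w, x, y, z].
In Python, from plant import ctrl gives the robot as it stands. The module is installed in compiled form; this text tells all that it offers.
- The arm moves only by the tool arm_command, never from a script. Its argument "plan" is a list of rows, each a list of 7 numbers: the opening, from -1 (shut) to 1 (fully open), then the shift along the tool's x, y, z in m, then the turn, a rotation vector about the tool's x, y, z in rad. In form: [[jaw, dx, dy, dz, rx, ry, rz], ...]. A call has 1 to 20 rows; each row is the pose to reach, as a shift and turn from the pose commanded when the call began, along the tool's axes at that moment; what a row does not reach only later rows make up. A row lasts 1/10 s, in which the tool goes at most 50 mm and 8.59 degrees, less where a joint would pass 70% of its speed; a pose out of reach is approached as far as the arm can. A call with a gripper value outside its range is refused whole. The fingers move at their own pace and stop on an object; "squeeze" is the grip in N (left out, the last holds). Time passes only in rows, so rows that repeat a pose let the fingers close. It gives the time, the measured TCP pose, the force, the opening and the grip force at its end, in the units of the state.
- ctrl.read_state(): the state, without advancing time (a new reading comes with each control period).
- ctrl.read_camera(name): name is "scene" or "top" or "wrist"; returns a dict with "img" (400x640x3 uint8, red, green, blue), "range_z" (400x640 float32, m along the optical axis (not along the pixel's ray), 0 where there is no reading), "intrinsics" (3x3 intrinsics, pixels), "position" and "rotation" of the camera in the world. Camera axes: x right, y down, z forward; pixel columns grow to the right and rows downward; lengths in m; the calibration is good to about 2 mm. A picture is of the moment at which its call begins.
- ctrl.close_job(): hands the job in; it is judged then, once.
Trained networks look in a picture, given as the dict that the camera call returned (one of the last four; its "shot" number tells which), for a name from the list of things; names that differ only in an ending like _2 or _b are one class to them, and where a whole thing is asked for, a point or a joint stands for the part that bears it (a point fixed in the world has none). Each returns a list of dicts, best first, with "score" (0 to 1); they miss things now and then, are a little off and sometimes report something else, mostly with a low value. They report only what shows in the picture. A call takes as long as a camera call. They do not tell look-alikes from the thing itself.
- ctrl.look_for(label, picture): "xy" ([column, row] in pixels, amid what is visible of it).
The state is a dict: "time_s": time; "joints": joint angles; "joint_velocities": joint speeds; "joint_efforts": joint torques, N m; "tool_pos": TCP position; "ee_rot": TCP orientation; "wrist_force": force on the tool from outside, world axes, zero at the start; "moment": the same for the moment, N m; "grip_width": opening from 0.0 (shut) to 1.0 (fully open); "finger_force": force on a finger pad.
Only numpy, scipy, OpenCV 4.12 (cv2) and the standard library are available. Lean on these libraries where they do the work, as an engineer would, in place of code of your own. Each camera call takes 0.05 s, during which the arm holds its last target. There are 200 camera calls.

TASK

Both pipette-tip boxes under the bench lamp have been left with their hinged lids ajar. Press each lid down until its catch snaps over it and it stays fully shut by itself; press firmly but do not crush the boxes, do not bump the lamp, and leave the bottle, beaker and jar where they stand.

Things in the scene. Friction and masses are not known exactly. Their poses are not given: they have to be found in the camera images.
- lid_tall (a joint): grey flat lid, 95 mm deep, 124 wide, 8 thick, of the taller tip box; value: opening angle in rad, 0 = fully down, 0.3 to 0.55 at the start (a stiff sprung hinge along its far edge holds it ajar). The catch is met at about 0.10 and snaps at about 0.05, needing about 10 N at the front edge; snapped shut it reads under 0.02; let go too early it springs back to 0.1 or more
- lid_low (a joint): grey flat lid, 95 mm deep, 124 wide, 8 thick, of the lower tip box; value: opening angle in rad, 0 = fully down, 0.3 to 0.55 at the start (a stiff sprung hinge along its far edge holds it ajar). The catch is met at about 0.10 and snaps at about 0.05, needing about 10 N at the front edge; snapped shut it reads under 0.02; let go too early it springs back to 0.1 or more
- lid_tall_press (a point): point on the top face of the lid of the taller box, mid-width, 14.5 mm behind its free front edge; moves with the lid; x axis along the lid towards its hinge, z axis out of its top face
- lid_low_press (a point): point on the top face of the lid of the lower box, mid-width, 14.5 mm behind its free front edge; moves with the lid; x axis along the lid towards its hinge, z axis out of its top face
- lid_tall_hinge (a point): point on the hinge axis of the lid of the taller box, mid-width; 83 mm from the press point along the lid and 6 mm below the lid's top face; y axis along the hinge
- lid_low_hinge (a point): point on the hinge axis of the lid of the lower box, mid-width; 83 mm from the press point along the lid and 6 mm below the lid's top face; y axis along the hinge
- box_tall: the taller of two white pipette-tip boxes, 94 mm deep (x), 120 wide (y), 78 high without lid, fixed on the tray; origin: centre of its underside; x axis from its front (catch side) to its hinge side. Top of the closed lid 88 mm above the origin. A sprung catch 24 mm wide stands mid-front, from the lid's front edge to 9 mm ahead of it, level with the lid's top; do not handle it
- box_low: the lower of two white pipette-tip boxes, 94 mm deep (x), 120 wide (y), 50 high without lid, fixed on the tray; origin: centre of its underside; x axis from its front (catch side) to its hinge side. Top of the closed lid 60 mm above the origin. A sprung catch 24 mm wide stands mid-front, from the lid's front edge to 9 mm ahead of it, level with the lid's top; do not handle it
- lamp: fixed bench lamp and tray: grey tray 130 (x) x 290 (y) x 6 mm; origin: centre of its underside, on the bench; x axis from the boxes' front to back. White light bar 360 mm long (y), x -68 to -23 mm, 274 to 301 mm above the bench, over the lids' front edges (x about -45), so no tool can come straight down there; posts 20 x 16 mm at x -45, y +-165. Boxes at y about +-69, either way round
- bottle: loose glass bottle with blue cap, 68 mm across, 165 mm high, behind the boxes; origin at the centre of its underside
- beaker: loose open glass beaker, 72 mm across, 90 mm high, behind the boxes; origin at the centre of its underside
- jar: loose small white jar, 48 mm across, 60 mm high, behind the boxes; origin at the centre of its underside
There are look-alikes about, which are no part of the job. Leave any purple or red look-alike of the bottle alone.

How it is judged:
At the end, for the whole second after the job is handed in: Both lids are held shut by their catches (opening angle under 0.03 rad, at rest) with the robot away from them; bottle, beaker and jar stand upright (within 0.2 rad) within 30 mm of where they were (value of joint each of lid_tall, lid_low below 0.03 rad and velocity of joint each of lid_tall, lid_low below 0.05 rad/s and distance of each of bottle, beaker, jar from where it was at the start of the episode below 0.03 m and angle between each of bottle, beaker, jar's own z axis and vertical below 0.2 rad); the robot touches nothing.
It fails at once if the lamp is bumped (over 25 N) (contact force between any of the arm, the fingers and lamp above 25 N).
It fails at once if a box or lid is crushed (pressed with over 80 N) (contact force between any of the arm, the fingers and box_tall above 80 N or contact force between any of the arm, the fingers and box_low above 80 N).
It fails at once if bottle, beaker or jar knocked over or shoved more than 30 mm (not (distance of bottle from where it was at the start of the episode below 0.03 m) or not (distance of beaker from where it was at the start of the episode below 0.03 m) or not (distance of jar from where it was at the start of the episode below 0.03 m) or not (angle between bottle's own z axis and vertical below 0.2 rad) or not (angle between beaker's own z axis and vertical below 0.2 rad) or not (angle between jar's own z axis and vertical below 0.2 rad)).
It also fails if it takes over 42 s, if anything falls off the work surface, if the arm or the gripper's body presses on something with over 40 N, if the wrist force passes 120 N, or if a joint passes its speed limit or range.

## Working session

There is one attempt and no reset: what is moved stays moved. The work goes in short steps, Python scripts to look and compute and a tool call to move; the robot and the scene stay as the last step left them, time stands still between calls to the robot, and variables do not carry over. Pictures are saved under pics/ and viewed, at most 10 in all, crops included, and the job is handed in when it is done.

Besides the shell and the picture viewer there is one more tool, called after "Emit:" as a command line: name --pt "numbers of a row" for each row, then --argument value for the rest. arm_command: Moves the arm, as the interface text tells. Its arguments: {"type":"object","properties":{"plan":{"type":"array","items":{"type":"array","items":{"type":"number"}}},"squeeze":{"type":"number"}},"required":["plan"]}

```bash
mkdir -p pics; cat > h.py <<'E'
import numpy as np, cv2
from plant import ctrl
def world(p,px,win=2):
    c,r=int(round(px[0])),int(round(px[1]))
    z=p["range_z"][max(r-win,0):r+win+1,max(c-win,0):c+win+1]; z=z[z>0]
    if not len(z): return None
    z=np.median(z); K=np.array(p["intrinsics"])
    return np.array(p["position"])+np.array(p["rotation"])@(np.linalg.inv(K)@[px[0],px[1],1]*z)
def cloud(p):
    K=np.array(p["intrinsics"]);z=p["range_z"];v,u=np.mgrid[0:z.shape[0],0:z.shape[1]]
    c=np.stack([(u-K[0,2])/K[0,0]*z,(v-K[1,2])/K[1,1]*z,z],-1)
    return c@np.array(p["rotation"]).T+np.array(p["position"])
def save(p,n,crop=None,s=1):
    i=p["img"][...,::-1]
    if crop: i=i[crop[1]:crop[3],crop[0]:crop[2]]
    cv2.imwrite("pics/"+n,cv2.resize(i,None,fx=s,fy=s))
E
python3 - <<'E'
from h import *
np.set_printoptions(precision=3,suppress=True)
s=ctrl.read_state();print(s["time_s"],s["tool_pos"],s["ee_rot"])
ims=[]
for n in ("scene","top"):
    p=ctrl.read_camera(n);ims.append(p["img"][...,::-1]);np.savez(n,**{k:p[k] for k in("img","range_z","intrinsics","position","rotation")})
    print(n,p["position"],np.array(p["rotation"]).tolist())
    for l in("lid_tall","lid_low","lid_tall_press","lid_low_press","lid_tall_hinge","lid_low_hinge","box_tall","box_low","lamp","bottle","beaker","jar"):
        for d in ctrl.look_for(l,p)[:2]: print(l,d["xy"],round(d["score"],2),world(p,d["xy"]))
cv2.imwrite("pics/a.png",ims[0]);cv2.imwrite("pics/b.png",ims[1])
E
```

```text
0.0 [0.234 0.552 0.231] [-0.     0.2    0.98  -0.001]
scene [1.016 0.54  0.454] [-0.19260341951049095, 0.3475392169014808, 0.8135694994745032, -0.42452925109252204]Traceback (most recent call last):
  File "<stdin>", line 9, in <module>
  File "h.py", line 8, in world
    return np.array(p["position"])+np.array(p["rotation"])@(np.linalg.inv(K)@[px[0],px[1],1]*z)
                                   ~~~~~~~~~~~~~~~~~~~~~~~^^~~~~~~~~~~~~~~~~~~~~~~~~~~~~~~~~~~~
ValueError: matmul: Input operand 1 has a mismatch in its core dimension 0, with gufunc signature (n?,k),(k,m?)->(n?,m?) (size 3 is different from 4)
```

The camera rotation comes as a quaternion, so I'll convert it.

```bash
sed -i 's/np.array(p\["rotation"\])/rot(p["rotation"])/g' h.py; cat >> h.py <<'E'
from scipy.spatial.transform import Rotation as R
def rot(q): return R.from_quat(q,scalar_first=True).as_matrix()
E
python3 - <<'E'
from h import *
np.set_printoptions(precision=3,suppress=True)
ims=[]
for n in ("scene","top"):
    p=ctrl.read_camera(n);ims.append(p["img"][...,::-1]);np.savez(n,**{k:p[k] for k in("img","range_z","intrinsics","position","rotation")})
    print(n,p["position"],rot(p["rotation"])[:,2])
    for l in("lid_tall","lid_low","lid_tall_press","lid_low_press","lid_tall_hinge","lid_low_hinge","box_tall","box_low","lamp","bottle","beaker","jar"):
        for d in ctrl.look_for(l,p)[:2]: print(l,np.round(d["xy"]),round(d["score"],2),world(p,d["xy"]))
cv2.imwrite("pics/a.png",ims[0]);cv2.imwrite("pics/b.png",ims[1])
E
```

```text
scene [1.016 0.54  0.454] [-0.608 -0.557 -0.565]
lid_tall [317. 173.] 0.79 [0.603 0.162 0.11 ]
lid_tall [422. 214.] 0.73 [0.538 0.338 0.078]
lid_low [382. 176.] 0.7 [0.492 0.226 0.082]
lid_tall_press [317. 175.] 0.95 [0.606 0.164 0.108]
lid_low_press [381. 174.] 0.65 [0.49  0.221 0.085]
lid_tall_hinge [314. 170.] 0.87 [0.603 0.154 0.112]
lid_low_hinge [383. 179.] 0.92 [0.496 0.232 0.08 ]
box_tall [322. 186.] 0.97 [0.616 0.186 0.099]
box_tall [383. 231.] 0.33 [0.598 0.305 0.058]
box_low [381. 185.] 0.72 [0.508 0.237 0.075]
lamp [325.  70.] 0.6 [0.57  0.144 0.279]
bottle [243. 280.] 0.93 [0.842 0.261 0.102]
bottle [312. 239.] 0.79 [0.729 0.269 0.102]
beaker [422. 214.] 0.91 [0.538 0.338 0.078]
jar [384. 229.] 0.57 [0.593 0.304 0.059]
top [0.574 0.188 0.765] [ 0.084  0.036 -0.996]
lid_tall [350. 213.] 0.63 [0.6   0.152 0.113]
lid_low [311. 279.] 0.71 [0.483 0.223 0.085]
lid_tall_press [347. 213.] 0.61 [0.6   0.158 0.111]
lid_low_press [315. 279.] 0.9 [0.483 0.216 0.087]
lid_tall_hinge [346. 214.] 0.81 [0.598 0.159 0.111]
lid_low_hinge [317. 277.] 0.91 [0.486 0.212 0.088]
box_tall [347. 212.] 0.91 [0.602 0.159 0.11 ]
box_tall [346. 213.] 0.73 [0.601 0.16  0.11 ]
box_low [311. 281.] 0.92 [0.479 0.223 0.085]
box_low [255. 266.] 0.46 [0.498 0.34  0.003]
lamp [364. 265.] 0.92 [0.529 0.146 0.3  ]
lamp [349. 214.] 0.21 [0.598 0.155 0.113]
bottle [235. 145.] 0.97 [0.721 0.356 0.118]
bottle [297. 157.] 0.72 [0.691 0.242 0.154]
beaker [255. 264.] 0.94 [0.501 0.34  0.003]
beaker [316. 281.] 0.44 [0.479 0.212 0.089]
jar [277. 223.] 0.82 [0.583 0.289 0.059]
```

View pics/a.png

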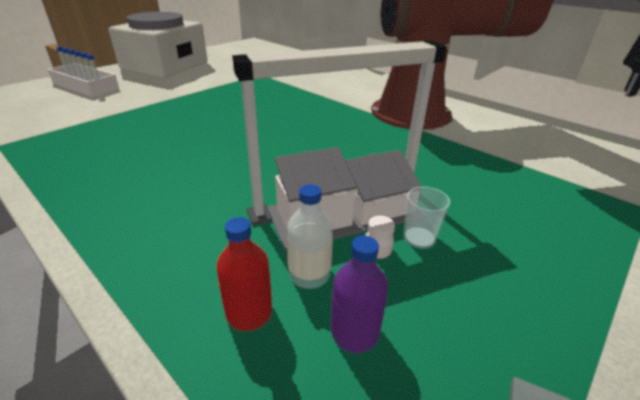

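View pics/b.png

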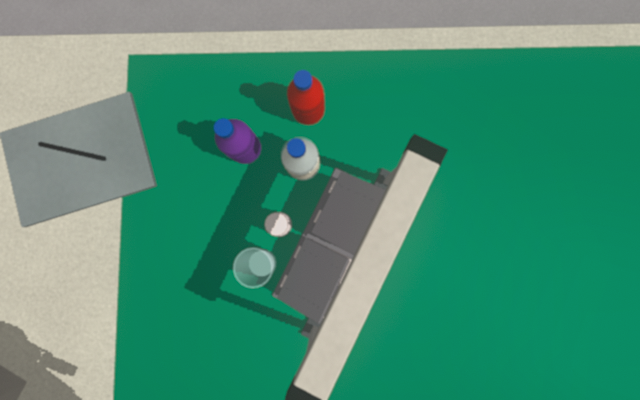

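The scene view shows the two grey lids at (317,173) tall and (382,176) low. The real bottle is the clear one with the blue cap at (312,240), because the red one (243,280) and purple one (360,295) are look-alikes. The beaker is at (425,215) and the jar at (380,235). The top view shows the light bar running from (425,150) to (305,390), with the hinge side facing the bottle. Next I'll measure the tray frame and lid planes.

```bash
python3 - <<'E'
from h import *
np.set_printoptions(precision=3,suppress=True)
P={n:dict(np.load(n+".npz")) for n in("top","scene")}
C={n:cloud(P[n]) for n in P}
t=C["top"].reshape(-1,3); g=P["top"]["img"].reshape(-1,3).astype(int)
b=t[(abs(t[:,2]-.3)<.012)]
rc=cv2.minAreaRect(b[:,:2].astype(np.float32)); print("bar",len(b),np.median(b[:,2]),rc)
box=cv2.boxPoints(rc); e=max((box[1]-box[0],box[2]-box[1]),key=np.linalg.norm); y=e/np.linalg.norm(e)
if y[1]<0:y=-y
x=np.array([y[1],-y[0]]); 
if x[1]<0:x=-x
c=np.array(rc[0]); o=c+x*.0455; print("x",x,"y",y,"o",o,"az",np.arctan2(x[1],x[0]))
Y=np.array([-x[1],x[0]])
np.savez("tray",o=o,x=x,y=Y)
for n in C:
    q=C[n].reshape(-1,3);l=np.c_[(q[:,:2]-o)@x,(q[:,:2]-o)@Y,q[:,2]]
    for nm,s in(("+y",1),("-y",-1)):
        m=(abs(l[:,1]-s*.069)<.05)&(l[:,0]>-.05)&(l[:,0]<.05)&(l[:,2]>.05)&(l[:,2]<.2)
        a=l[m]
        for _ in range(6):
            k=np.linalg.lstsq(np.c_[a[:,0],a[:,1],np.ones(len(a))],a[:,2],rcond=None)[0]
            r=abs(np.c_[a[:,0],a[:,1],np.ones(len(a))]@k-a[:,2]); a=a[r<max(.004,1.5*np.median(r))]
        print(n,nm,len(a),"slope",k[0],"ang",np.arctan(k[0]),"yslope",k[1],"z at x=-.02/.047",k[2]-.02*k[0],k[2]+.047*k[0],"range x,y",np.percentile(a[:,:2],[1,99],axis=0).ravel())
    for nm,px in(("bottle",{"top":(297,157),"scene":(312,239)}),("beaker",{"top":(255,264),"scene":(422,214)}),("jar",{"top":(277,223),"scene":(384,229)})):
        w=world(P[n],px[n]); print(n,nm,(w[:2]-o)@x,(w[:2]-o)@Y,w[2])
print("base in tray",-o@x,-o@Y)
E
```

```text
bar 10814 0.3000576432462493 ((0.5205836296081543, 0.1427343189716339), (0.04597034677863121, 0.36198341846466064), 63.47937774658203)
x [0.447 0.895] y [-0.895  0.447] o [0.541 0.183] az 1.1079242
top +y 2697 slope -0.4223726234678004 ang -0.3996431327701965 yslope -0.009079078627421244 z at x=-.02/.047 0.09725207024123177 0.06895310446888914 range x,y [-0.036  0.02   0.049  0.118]
top -y 2776 slope -0.39940061844863617 ang -0.37998956210740703 yslope 0.0007171714488273251 z at x=-.02/.047 0.12060124615724183 0.09384140472118321 range x,y [-0.035 -0.118  0.047 -0.02 ]
top bottle 0.1199605863049717 -0.10852353301658453 0.15390574977408134
top beaker 0.12278863962761398 0.10529822759856383 0.0032303329795878577
top jar 0.11284901057478428 0.008557708984657408 0.05920136110423313
scene +y 1890 slope -0.4254794635735827 ang -0.40227668729872784 yslope -0.00937922299713835 z at x=-.02/.047 0.09795727959044168 0.06945015553101164 range x,y [-0.032  0.02   0.049  0.118]
scene -y 1629 slope -0.40190524226648827 ang -0.3821477475194417 yslope -0.0021420328582139603 z at x=-.02/.047 0.12093325059654828 0.09400559936469356 range x,y [-0.037 -0.118  0.029 -0.02 ]
scene bottle 0.1604690021763574 -0.12918953285065451 0.10199598074063476
scene beaker 0.13711856827073426 0.07200584319650795 0.07835187816254724
scene jar 0.1310292566673584 0.007102967173870267 0.059167031399061876
base in tray -0.40566584188527255 0.40207084474000077
```

The frame checks out: the bar top is at 0.300 m and 46 x 362 mm, and both lids are open about 0.4 rad. The tall box is at tray y −69 and the low box at y +69. I'll approach from the front under the bar with the tool tilted about 60°.

```bash
cat > go.py <<'E'
import sys; from h import *
np.set_printoptions(precision=4,suppress=True)
T=np.load("tray.npz"); o,u,Y=T["o"],T["x"],T["y"]
s=ctrl.read_state(); p=np.array(s["tool_pos"]); M=rot(s["ee_rot"])
print("t",s["time_s"],"tray pos",(p[:2]-o)@u,(p[:2]-o)@Y,p[2],"F",np.array(s["wrist_force"]),"q",np.array(s["joints"]))
print("tool axes in tray\n",np.array([[*u,0],[*Y,0],[0,0,1]])@M)
# args: x,y,z,tiltdeg (or 'k' keep orientation)
for a in sys.argv[1:]:
    x,y,z,t=a.split(",")
    w=np.r_[o+float(x)*u+float(y)*Y,float(z)]
    if t=="k": rv=np.zeros(3)
    else:
        t=np.radians(float(t)); U=np.r_[u,0];Z=np.array([0,0,1.])
        zt=np.sin(t)*U-np.cos(t)*Z; xt=np.r_[Y,0]; G=np.stack([xt,np.cross(zt,xt),zt],1)
        rv=R.from_matrix(M.T@G).as_rotvec()
    print(a,"shift",M.T@(w-p),"turn",rv)
E
python3 go.py .193,.439,.42,k -.15,-.05,.42,0 -.15,-.05,.42,30
```

```text
t 1.4 tray pos 0.1932197999183829 0.4387068220708082 0.2313093775591163 F [-0.7638 -0.1632 -0.7769] q [ 0.9513  0.1041  0.0973  1.5639 -0.      1.3531]
tool axes in tray
 [[-0.0611  0.9981  0.    ]
 [ 0.9981  0.0611 -0.    ]
 [-0.      0.     -1.    ]]
.193,.439,.42,k shift [ 0.0003 -0.0002 -0.1887] turn [0. 0. 0.]
-.15,-.05,.42,0 shift [-0.4668 -0.3724 -0.1887] turn [0.     0.     0.0611]
-.15,-.05,.42,30 shift [-0.4668 -0.3724 -0.1887] turn [-0.5234 -0.016   0.0597]
```

Emit:
arm_command --pt "-1 0 0 -0.05 0 0 0" --pt "-1 0 0 -0.1 0 0 0" --pt "-1 0 0 -0.15 0 0 0" --pt "-1 0 0 -0.19 0 0 0" --pt "-1 -0.038 -0.031 -0.19 0 0 0" --pt "-1 -0.075 -0.062 -0.19 0 0 0.06" --pt "-1 -0.115 -0.093 -0.19 0 0 0.06" --pt "-1 -0.155 -0.124 -0.19 0 0 0.06" --pt "-1 -0.195 -0.155 -0.19 0 0 0.06" --pt "-1 -0.233 -0.186 -0.19 0 0 0.06" --pt "-1 -0.272 -0.217 -0.19 0 0 0.06" --pt "-1 -0.311 -0.248 -0.19 0 0 0.06" --pt "-1 -0.35 -0.279 -0.19 0 0 0.06" --pt "-1 -0.389 -0.31 -0.19 0 0 0.06" --pt "-1 -0.428 -0.341 -0.19 0 0 0.06" --pt "-1 -0.467 -0.372 -0.19 0 0 0.06" --pt "-1 -0.467 -0.372 -0.19 0 0 0.06" --pt "-1 -0.467 -0.372 -0.19 0 0 0.06"

```text
time_s: 3.2
tool_pos: [0.5192, 0.0263, 0.4208]
ee_rot: [-0.001, 0.23, 0.973, 0.0]
wrist_force: [-0.2, 0.2, 0.4]
grip_width: -0.001
finger_force: 0.0
```

```bash
python3 go.py -.2,-.05,.30,40 -.17,-.05,.17,60
```

```text
t 3.2 tray pos -0.15035958714586528 -0.05072979634759767 0.4208328134230772 F [-0.1747  0.2027  0.4112] q [-0.2016  0.0041  0.3499  1.9178  0.0003  0.2626]
tool axes in tray
 [[ 0.0013  1.     -0.    ]
 [ 1.     -0.0013  0.0012]
 [ 0.0012 -0.     -1.    ]]
-.2,-.05,.30,40 shift [ 0.0005 -0.0496  0.1208] turn [-0.6981 -0.0007 -0.0017]
-.17,-.05,.17,60 shift [ 0.0004 -0.0196  0.2508] turn [-1.0472 -0.0004 -0.0018]
```

Emit:
arm_command --pt "-1 0 -0.02 0.02 -0.12 0 0" --pt "-1 0 -0.04 0.04 -0.25 0 0" --pt "-1 0 -0.05 0.06 -0.38 0 0" --pt "-1 0 -0.05 0.09 -0.5 0 0" --pt "-1 0 -0.05 0.12 -0.63 0 0" --pt "-1 0 -0.05 0.15 -0.75 0 0" --pt "-1 0 -0.04 0.18 -0.88 0 0" --pt "-1 0 -0.03 0.21 -1.0 0 0" --pt "-1 0 -0.02 0.23 -1.047 0 0" --pt "-1 0 -0.02 0.25 -1.047 0 0" --pt "-1 0 -0.02 0.25 -1.047 0 0" --pt "-1 0 -0.02 0.25 -1.047 0 0" --pt "-1 0 -0.02 0.25 -1.047 0 0"

```text
time_s: 4.5
tool_pos: [0.5106, 0.0094, 0.173]
ee_rot: [0.115, 0.197, 0.844, 0.486]
wrist_force: [-0.1, 0.1, 0.6]
grip_width: 0.001
finger_force: 0.0
```

```bash
python3 go.py -.1,-.05,.165,60 -.045,-.05,.165,60 -.015,-.05,.162,60 -.015,-.05,.105,60 -.015,-.05,.100,60; python3 - <<'E'
from h import *
p=ctrl.read_camera("scene");q=ctrl.read_camera("wrist");cv2.imwrite("pics/c.png",np.vstack([p["img"][40:300,150:550,::-1],cv2.resize(q["img"][...,::-1],(400,250))]))
E
```

```text
t 4.5 tray pos -0.16924888147338174 -0.050616007767194396 0.17297003605655778 F [-0.1116  0.0807  0.6298] q [-0.8102 -0.0417 -0.4728  1.6721  0.9504 -0.6297]
tool axes in tray
 [[-0.0021  0.5009  0.8655]
 [ 1.      0.0033  0.0005]
 [-0.0026  0.8655 -0.5009]]
-.1,-.05,.165,60 shift [0.0005 0.0278 0.0639] turn [-0.001  -0.0005  0.0033]
-.045,-.05,.165,60 shift [0.0004 0.0553 0.1115] turn [-0.001  -0.0005  0.0033]
-.015,-.05,.162,60 shift [0.0003 0.0678 0.139 ] turn [-0.001  -0.0005  0.0033]
-.015,-.05,.105,60 shift [0.0005 0.0184 0.1676] turn [-0.001  -0.0005  0.0033]
-.015,-.05,.100,60 shift [0.0005 0.0141 0.1701] turn [-0.001  -0.0005  0.0033]
```

View pics/c.png

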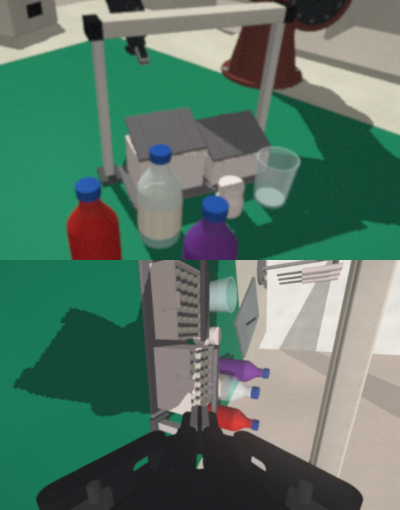

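The wrist view shows the fingers aimed at the tall box's front from ahead, with the bar overhead on the right and a clear way in. Moving in.

Emit:
arm_command --pt "-1 0 0.014 0.032 0 0 0" --pt "-1 0 0.028 0.064 0 0 0" --pt "-1 0 0.042 0.088 0 0 0" --pt "-1 0 0.055 0.111 0 0 0" --pt "-1 0 0.062 0.125 0 0 0" --pt "-1 0 0.068 0.139 0 0 0" --pt "-1 0 0.068 0.139 0 0 0" --pt "-1 0 0.06 0.1435 0 0 0" --pt "-1 0 0.052 0.148 0 0 0" --pt "-1 0 0.044 0.153 0 0 0" --pt "-1 0 0.036 0.157 0 0 0" --pt "-1 0 0.036 0.157 0 0 0" --pt "-1 0 0.036 0.157 0 0 0"

```text
time_s: 5.9
tool_pos: [0.5785, 0.147, 0.1235]
ee_rot: [0.114, 0.199, 0.843, 0.487]
wrist_force: [0.9, -0.6, 0.3]
grip_width: -0.0
finger_force: 0.0
```

```bash
python3 go.py -.015,-.05,.110,60 -.015,-.05,.105,60 -.015,-.05,.100,60
```

```text
t 5.9 tray pos -0.01579504257250358 -0.04989271312635338 0.12354645864438751 F [ 0.9295 -0.5687  0.2594] q [-0.4681 -0.1658 -0.6478  1.1001  1.047  -0.0119]
tool axes in tray
 [[-0.0007  0.5001  0.866 ]
 [ 1.     -0.0006  0.0011]
 [ 0.001   0.866  -0.5001]]
-.015,-.05,.110,60 shift [-0.0001 -0.0113  0.0075] turn [-0.0001 -0.0011 -0.0006]
-.015,-.05,.105,60 shift [-0.0001 -0.0157  0.01  ] turn [-0.0001 -0.0011 -0.0006]
-.015,-.05,.100,60 shift [-0.0001 -0.02    0.0125] turn [-0.0001 -0.0011 -0.0006]
```

Emit:
arm_command --pt "-1 0 -0.0035 0.002 0 0 0" --pt "-1 0 -0.007 0.004 0 0 0" --pt "-1 0 -0.0104 0.006 0 0 0" --pt "-1 0 -0.0104 0.006 0 0 0"

```text
time_s: 6.3
tool_pos: [0.5785, 0.1472, 0.1114]
ee_rot: [0.114, 0.198, 0.843, 0.487]
wrist_force: [0.3, 0.2, -0.5]
grip_width: 0.002
finger_force: 0.0
```

```bash
python3 go.py; python3 - <<'E'
from h import *
p=ctrl.read_camera("scene");save(p,"d.png",(240,120,480,260),3)
E
```

```text
t 6.3 tray pos -0.01561400197290758 -0.049823397157429304 0.1114314854439272 F [ 0.2832  0.1587 -0.5268] q [-0.4677 -0.149  -0.6567  1.0738  1.047  -0.0118]
tool axes in tray
 [[-0.0011  0.5002  0.8659]
 [ 1.      0.0002  0.0011]
 [ 0.0004  0.8659 -0.5002]]
```

View pics/d.png

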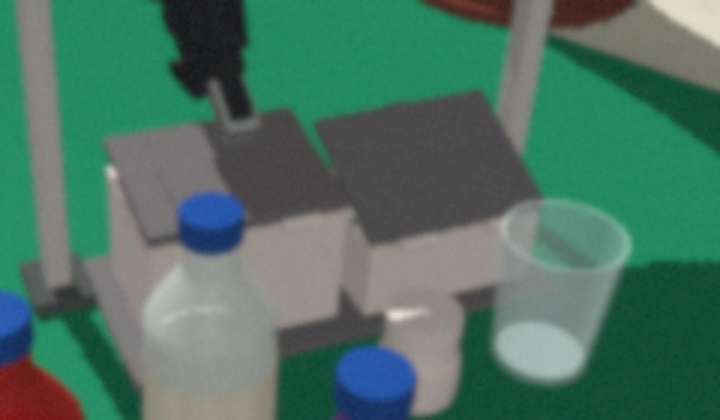

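The tip is on the tall lid at crop (235,120), and the lid is already well down. I'll keep pressing gently.

Emit:
arm_command --pt "-1 0 -0.0017 0.001 0 0 0" --pt "-1 0 -0.0035 0.002 0 0 0" --pt "-1 0 -0.0052 0.003 0 0 0" --pt "-1 0 -0.0052 0.003 0 0 0"

```text
time_s: 6.75
tool_pos: [0.5792, 0.1471, 0.107]
ee_rot: [0.115, 0.198, 0.843, 0.487]
wrist_force: [-4.4, -2.1, 7.4]
grip_width: 0.002
finger_force: 4.2
```

```bash
cat > lid.py <<'E'
from h import *
T=np.load("tray.npz"); o,u,Y=T["o"],T["x"],T["y"]
s=ctrl.read_state(); print(s["tool_pos"],s["wrist_force"])
for n in("scene","top"):
    q=cloud(ctrl.read_camera(n)).reshape(-1,3);l=np.c_[(q[:,:2]-o)@u,(q[:,:2]-o)@Y,q[:,2]]
    for nm,y0,y1,zc in(("low",.02,.118,.066),("tall",-.118,-.02,.094)):
        a=l[(l[:,1]>y0)&(l[:,1]<y1)&(l[:,0]>-.04)&(l[:,0]<.045)&(l[:,2]>zc-.02)&(l[:,2]<zc+.06)]
        if len(a)<50: continue
        for _ in range(10):
            A=np.c_[a[:,:2],np.ones(len(a))];k=np.linalg.lstsq(A,a[:,2],rcond=None)[0]
            r=abs(A@k-a[:,2]); a=a[r<max(.003,1.5*np.median(r))]
        print(n,nm,len(a),"angle",round(-np.arctan(k[0]),3),"top at x=0",round(k[2]+k[1]*(y0+y1)/2,4))
E
python3 lid.py
```

```text
[0.57917548 0.14707036 0.10700318] [-4.39425829 -2.10507754  7.41567971]
scene low 1711 angle 0.402 top at x=0 0.0888
scene tall 949 angle 0.099 top at x=0 0.0977
top low 2483 angle 0.4 top at x=0 0.0882
top tall 1761 angle 0.105 top at x=0 0.0977
```

The tall lid is now at the catch, about 0.10 rad with 7 N on the wrist. I'll press about 7 mm further.

Emit:
arm_command --pt "-1 0 -0.0017 0.001 0 0 0" --pt "-1 0 -0.0035 0.002 0 0 0" --pt "-1 0 -0.0052 0.003 0 0 0" --pt "-1 0 -0.006 0.0035 0 0 0" --pt "-1 0 -0.006 0.0035 0 0 0"

```text
time_s: 7.35
tool_pos: [0.5791, 0.147, 0.1]
ee_rot: [0.115, 0.198, 0.843, 0.487]
wrist_force: [-8.5, -6.0, 12.3]
grip_width: -0.002
finger_force: 5.8
```

```bash
python3 lid.py
```

```text
[0.57910769 0.14701138 0.10003658] [-8.54408987 -5.96150529 12.30515964]
scene low 1674 angle 0.401 top at x=0 0.0887
scene tall 669 angle 0.013 top at x=0 0.0933
top low 2488 angle 0.401 top at x=0 0.0882
top tall 1738 angle 0.018 top at x=0 0.0934
```

Emit:
arm_command --pt "-1 0 -0.0012 0.0007 0 0 0" --pt "-1 0 -0.0025 0.0014 0 0 0" --pt "-1 0 -0.0025 0.0014 0 0 0" --pt "-1 0 0.005 -0.003 0 0 0" --pt "-1 0 0.012 -0.007 0 0 0" --pt "-1 0 0.02 -0.012 0 0 0" --pt "-1 0 0.02 -0.012 0 0 0" --pt "-1 0 0.02 -0.012 0 0 0"

```text
time_s: 8.25
tool_pos: [0.5785, 0.1469, 0.1223]
ee_rot: [0.115, 0.198, 0.843, 0.487]
wrist_force: [-0.6, 0.1, -0.2]
grip_width: 0.001
finger_force: 0.0
```

```bash
python3 lid.py; python3 go.py -.12,-.05,.145,k -.12,.055,.145,60 -.015,.055,.130,60 -.015,.055,.08,60
```

```text
[0.5785219  0.14685775 0.12228617] [-0.59971036  0.07879868 -0.21436307]
scene low 1694 angle 0.4 top at x=0 0.0888
scene tall 947 angle 0.011 top at x=0 0.0936
top low 2489 angle 0.403 top at x=0 0.0882
top tall 1738 angle 0.022 top at x=0 0.0937
t 8.35 tray pos -0.01595256086936397 -0.049735219030170086 0.12184790280981908 F [-0.193  -0.7179  1.3041] q [-0.4684 -0.1636 -0.6491  1.0975  1.0469 -0.0134]
tool axes in tray
 [[-0.0012  0.5003  0.8659]
 [ 1.      0.0001  0.0013]
 [ 0.0005  0.8659 -0.5003]]
-.12,-.05,.145,k shift [-0.0001 -0.032  -0.1017] turn [0. 0. 0.]
-.12,.055,.145,60 shift [ 0.1049 -0.032  -0.1015] turn [-0.0003 -0.0013  0.0001]
-.015,.055,.130,60 shift [ 0.1047  0.0075 -0.0031] turn [-0.0003 -0.0013  0.0001]
-.015,.055,.08,60 shift [ 0.1047 -0.0357  0.0219] turn [-0.0003 -0.0013  0.0001]
```

The tall lid holds shut with nothing touching it (0.01–0.02 rad). On to the low lid: back out, sidestep, and go in.

Emit:
arm_command --pt "-1 0 -0.005 -0.03 0 0 0" --pt "-1 0 -0.013 -0.06 0 0 0" --pt "-1 0 -0.02 -0.08 0 0 0" --pt "-1 0.035 -0.02 -0.08 0 0 0" --pt "-1 0.07 -0.02 -0.08 0 0 0" --pt "-1 0.105 -0.02 -0.08 0 0 0" --pt "-1 0.105 -0.02 -0.08 0 0 0" --pt "-1 0.105 -0.02 -0.08 0 0 0"

```text
time_s: 9.15
tool_pos: [0.4491, 0.1226, 0.1448]
ee_rot: [0.115, 0.198, 0.843, 0.487]
wrist_force: [-0.4, -0.7, 1.5]
grip_width: 0.0
finger_force: 0.0
```

```bash
python3 go.py -.095,.055,.145,60 -.015,.055,.135,60 -.015,.055,.085,60  -.015,.055,.075,60
```

```text
t 9.15 tray pos -0.09537500364375444 0.054959433835777255 0.14482037202221026 F [-0.4224 -0.653   1.5237] q [-0.7053 -0.4437 -0.8507  1.5578  0.9983 -0.4604]
tool axes in tray
 [[-0.0007  0.5002  0.8659]
 [ 1.      0.0011  0.0002]
 [-0.0009  0.8659 -0.5002]]
-.095,.055,.145,60 shift [0.     0.0003 0.0002] turn [-0.0003 -0.0002  0.0011]
-.015,.055,.135,60 shift [-0.      0.0317  0.0745] turn [-0.0003 -0.0002  0.0011]
-.015,.055,.085,60 shift [ 0.     -0.0116  0.0995] turn [-0.0003 -0.0002  0.0011]
-.015,.055,.075,60 shift [ 0.     -0.0202  0.1045] turn [-0.0003 -0.0002  0.0011]
```

Emit:
arm_command --pt "-1 0 0.011 0.025 0 0 0" --pt "-1 0 0.021 0.05 0 0 0" --pt "-1 0 0.032 0.0745 0 0 0" --pt "-1 0 0.032 0.0745 0 0 0" --pt "-1 0 0.023 0.0795 0 0 0" --pt "-1 0 0.0145 0.0845 0 0 0" --pt "-1 0 0.006 0.0895 0 0 0" --pt "-1 0 -0.003 0.0945 0 0 0" --pt "-1 0 -0.0075 0.097 0 0 0" --pt "-1 0 -0.0116 0.0995 0 0 0" --pt "-1 0 -0.0133 0.1005 0 0 0" --pt "-1 0 -0.0133 0.1005 0 0 0"

```text
time_s: 10.35
tool_pos: [0.4849, 0.1946, 0.083]
ee_rot: [0.114, 0.198, 0.843, 0.487]
wrist_force: [-0.1, -0.5, -0.5]
grip_width: -0.003
finger_force: 0.0
```

```bash
python3 lid.py
```

```text
[0.48489784 0.19459302 0.0830057 ] [-0.07169949 -0.49003113 -0.4639593 ]
scene low 1001 angle 0.13 top at x=0 0.0722
scene tall 1218 angle 0.005 top at x=0 0.0936
top low 1699 angle 0.147 top at x=0 0.0724
top tall 2521 angle 0.009 top at x=0 0.0934
```

Emit:
arm_command --pt "-1 0 -0.0017 0.001 0 0 0" --pt "-1 0 -0.0035 0.002 0 0 0" --pt "-1 0 -0.0052 0.003 0 0 0" --pt "-1 0 -0.007 0.004 0 0 0" --pt "-1 0 -0.0087 0.005 0 0 0" --pt "-1 0 -0.0104 0.006 0 0 0" --pt "-1 0 -0.0117 0.0067 0 0 0" --pt "-1 0 -0.0117 0.0067 0 0 0"

```text
time_s: 11.25
tool_pos: [0.4859, 0.1946, 0.0717]
ee_rot: [0.115, 0.198, 0.842, 0.488]
wrist_force: [-10.0, -7.2, 17.6]
grip_width: -0.003
finger_force: 8.3
```

```bash
python3 lid.py
```

```text
[0.48587582 0.19456798 0.07166361] [-9.97089221 -7.21420784 17.59588781]
scene low 626 angle 0.011 top at x=0 0.0653
scene tall 1209 angle 0.006 top at x=0 0.0936
top low 1692 angle 0.013 top at x=0 0.0652
top tall 2523 angle 0.007 top at x=0 0.0934
```

Nearly flat. I'll push once more, then lift and back out to clear space.

Emit:
arm_command --pt "-1 0 -0.0012 0.0007 0 0 0" --pt "-1 0 -0.0025 0.0014 0 0 0" --pt "-1 0 -0.0025 0.0014 0 0 0" --pt "-1 0 0.005 -0.003 0 0 0" --pt "-1 0 0.015 -0.009 0 0 0" --pt "-1 0 0.026 -0.015 0 0 0" --pt "-1 0 0.026 -0.04 0 0 0" --pt "-1 0 0.026 -0.065 0 0 0" --pt "-1 0 0.026 -0.09 0 0 0" --pt "-1 0 0.026 -0.11 0 0 0" --pt "-1 0 0.026 -0.11 0 0 0" --pt "-1 0 0.026 -0.11 0 0 0" --pt "-1 0 0.026 -0.11 0 0 0"

```text
time_s: 12.65
tool_pos: [0.4481, 0.1217, 0.1466]
ee_rot: [0.114, 0.198, 0.843, 0.487]
wrist_force: [-0.3, 0.5, -0.3]
grip_width: -0.0
finger_force: 0.0
```

```bash
python3 lid.py; python3 go.py; python3 - <<'E'
from h import *
p=ctrl.read_camera("scene");save(p,"e.png",(200,40,500,360),1.8)
E
```

```text
[0.44814074 0.12168908 0.14660904] [-0.3297155   0.47933018 -0.281491  ]
scene low 1185 angle 0.005 top at x=0 0.0656
scene tall 1212 angle 0.006 top at x=0 0.0936
top low 2452 angle 0.006 top at x=0 0.0655
top tall 2527 angle 0.008 top at x=0 0.0934
t 12.75 tray pos -0.09658858515177926 0.055609203611399295 0.146770398069598 F [-0.4385 -0.2866 -0.2682] q [-0.709  -0.4419 -0.8467  1.5689  0.9961 -0.4694]
tool axes in tray
 [[-0.0023  0.5001  0.866 ]
 [ 1.      0.0008  0.0022]
 [ 0.0004  0.866  -0.5001]]
```

View pics/e.png

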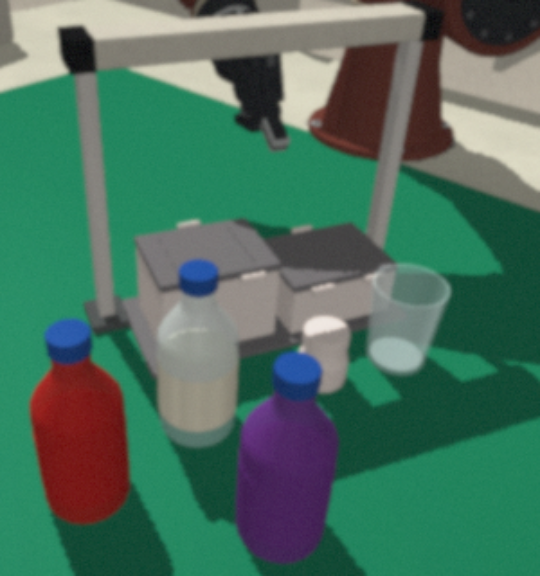

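Both lids lie flat, at crop (205,250) and (330,255), with their catches standing over the front edges. The bottle, beaker and jar haven't moved and the arm is clear, so I'm handing in.

```bash
python3 -c "
from plant import ctrl
print(ctrl.close_job())"
```

```text
the job is handed in; nothing more can be done
None
```

Both lids are pressed shut and held by their catches (about 0.006 rad each by camera), with the bottle, beaker and jar where they stood and the arm clear; the job was handed in at about 13 s, and no verdict came back.

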